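Fit the strainer and lid to the teapot

TASK

The teapot has been washed and its parts have dried: put it together for the next brew. Lower the steel strainer, basket down, into the teapot's mouth until it sits straight and fully home in its conical seat, then close it with the wooden lid, knob up, its plug fully down inside the strainer's collar. Lower each part all the way before letting go and do not force it, leave the pot standing where it is, and do not disturb the honey jar, tea box, egg timer or mug.

Things in the scene. Friction and masses are not known exactly. Their poses are not given: they have to be found in the camera images.
- teapot: White ceramic teapot, loose, 0.6 to 0.9 kg, upright and open. Round body 128 mm across, 112 mm high to the rim; neck 75 mm across outside. Spout along its +y (110 mm from the axis, up to 105 mm high), loop handle along -y (110 mm out, up to 90 mm high). Origin: centre of its underside, z up. Pot, strainer and lid stand in a row along the sill, in any order.
- teapot_mouth (a point): Centre of the teapot's mouth at rim height, 112 mm above its underside. The mouth is a conical seat, 62 mm across at the rim, narrowing to 47 mm at 17 mm below it, open below that. With the strainer home, the strainer's underside lies 64 mm below this point.
- strainer: Round stainless steel strainer, loose, 0.1 to 0.16 kg, 96 mm high, standing upright on its basket. Origin: centre of its underside, z up. Perforated basket 37 to 41 mm across up to z = 40 mm; seat cone widening from 41 to 62 mm up to z = 64 mm, same taper as the teapot's mouth; straight stiff collar 62 mm across from z = 64 to 96 mm, to be gripped from above. Yaw does not matter.
- strainer_mouth (a point): Centre of the strainer's open top, 96 mm above its underside. The inside of the collar is a cone for the lid, 57 mm across at the top, 46 mm at 16 mm depth; floor at 18.5 mm. With the strainer home in the pot, the collar's foot is level with the pot's rim and its 32 mm stand above it.
- lid: Round lid of light wood, loose, 0.07 to 0.12 kg, lying plug down, knob up. Origin: centre of the plug's underside, z up. Conical plug 44 mm across below, 55 mm at z = 16 mm; flange 68 mm across from z = 16 to 23 mm; knob 24 mm across from z = 23 to 53 mm. Home: flange on the collar's top, plug underside 16 mm below it (80 mm above the strainer's underside), 1 mm play. Yaw does not matter.
- lid_knob (a point): On the lid's axis in the knob, at z = 45 mm above the plug's underside: a good height to grip.
- honey_jar: Bystander: jar of honey with a dark cap, 65 mm across, 86 mm high, to the left of the work. Origin: centre of its underside.
- tea_box: Bystander: gable-topped carton of tea, 69 x 78 x 143 mm, left of the honey jar. Origin: centre of its underside.
- egg_timer: Bystander: round kitchen timer, 62 mm across, 42 mm high, at the right by the window. Origin: centre of its underside.
- mug: Bystander: mug, 82 mm across without its handle, 91 mm high, on a square wooden coaster at the right, nearer the robot. Origin: centre of the underside of mug and handle together.
Things that resemble listed ones, but are neither listed nor needed, are in the scene too. Of the things that look like the lid, the smaller one is meant.

How it is judged:
By the outcome, as a careful person would: the job done as asked, in the order asked, and still so for the second after the job is handed in, with the robot touching nothing.
It also fails if it takes over 53 s, if anything falls off the work surface, if the arm or the gripper's body presses on something with over 40 N, if the wrist force passes 120 N, or if a joint passes its speed limit or range.

ROBOT

A 6-joint arm with a two-finger parallel gripper is mounted at the origin on a cart in front of the work surface, level with it; the furniture and walls round the work are solid. World frame = base frame: x ahead of the robot, y to its left, z up, the work surface at z = 0. Lengths are in m, angles in rad, forces in N, time in s.
With the tool pointing down it reaches from about 0.3 to 0.775 m from the base axis. Payload 14.6 kg.
Tool frame: the origin (TCP) lies at the very end of the fingers, on their centre line; the grasp point (between the pads) lies 19 mm behind it; z points along the fingers, y is the line along which they close (so a half turn about z gives the same grasp; the last joint's range is limited). The gripper opens to 94 mm and grips with 3 to 60 N. Pads are 16 mm wide; open, the fingers measure 119 mm over their backs; the gripper's body (75 mm by 177 mm) begins 78 mm behind the grasp point.
Start: joints at [-1.179, 0.3, 1.521, -0, 1.321, -0.067], TCP at [0.244, -0.493, 0.179] pointing down, gripper open.
Joint ranges: [-3.03, 3.03], [-0.79, 2.21], [0.23, 2.52], [-1.04, 4.18], [0, 3.07], [-2.55, 2.55]. Speed limits (rad/s): [2.22, 2.22, 2.57, 3.14, 3.14, 3.14].

INTERFACE

Orientations are given as [roll, pitch, yaw] about the fixed x, y, z axes, in that order (R = Rz(yaw) Ry(pitch) Rx(roll)).
In Python, from station import ctrl gives the robot as it stands. The module is installed in compiled form; this text tells all that it offers.
- The arm moves only by the tool play_rows, never from a script. Its argument "commands" is a list of rows, each a list of 7 numbers: the shift along the tool's x, y, z in m, then the turn, a rotation vector about the tool's x, y, z in degrees, then the closure, from -1 (fully open) to 1 (shut). A call has 1 to 20 rows; each row shifts and turns the commanded pose from where the row before left it, along the tool's axes as they then stand; what a row does not reach is not made up. A row lasts 1/12 s, in which the tool goes at most 41.7 mm and 7.16 degrees, less where a joint would pass 70% of its speed; a pose out of reach is approached as far as the arm can. A call is refused whole if a number of a shift passes 0.0417 or a number of a turn 7.16, either way. A call with a gripper value outside its range is refused whole. The fingers move at their own pace and stop on an object; "force" is the grip in N (left out, the last holds). Time passes only in rows, so rows that do not move let the fingers close. It gives the time, the measured TCP pose, the force, the opening and the grip force at its end, in the units of the state.
- ctrl.get_obs(): the state, without advancing time (a new reading comes with each control period).
- ctrl.camera(name): name is "scene" or "top" or "wrist"; returns the picture (420x560x3 uint8, blue, green, red); there is no depth.
- ctrl.camera_model(name): a dict with "fx", "fy", "cx", "cy" (pixels), "rvec" (rotation vector, rad) and "tvec" (3), from world to camera coordinates, as OpenCV has them. Camera axes: x right, y down, z forward; pixel columns grow to the right and rows downward; lengths in m; the calibration is good to about 2 mm. A picture is of the moment at which its call begins: read the wrist's pose just before it. camera_model takes no time and is no camera call; for the wrist camera it gives the pose at the moment of the call.
- ctrl.hand_in(): hands the job in; it is judged then, once.
The state is a dict: "time_s": time; "qpos": joint angles; "joint_vel": joint speeds; "tau": joint torques, N m; "ee_pos": TCP position; "eef_rot": TCP orientation; "force": force on the tool from outside, world axes, zero at the start; "moment": the same for the moment, N m; "grip_width": finger opening in m; "grip_force": force on a finger pad.
Only numpy, scipy, OpenCV 4.12 (cv2) and the standard library are available. Lean on these libraries where they do the work, as an engineer would, in place of code of your own. Each camera call takes 0.05 s, during which the arm holds its last target. There are 200 camera calls.

## Working session

There is one attempt and no reset: what is moved stays moved. The work goes in short steps, Python scripts to look and compute and a tool call to move; the robot and the scene stay as the last step left them, time stands still between calls to the robot, and variables do not carry over. Pictures are saved under pics/ and viewed, at most 10 in all, crops included, and the job is handed in when it is done.

Besides the shell and the picture viewer there is one more tool, called as name(argument=value, ...), one argument or row to a line, values as JSON. play_rows: Moves the arm, as the interface text tells. Its arguments: {"type":"object","properties":{"commands":{"type":"array","items":{"type":"array","items":{"type":"number"}}},"force":{"type":"number"}},"required":["commands"]}

```bash
mkdir -p pics; cat > h.py <<'E'
import numpy as np, cv2
from station import ctrl
def ray(m,u,v):
    R=cv2.Rodrigues(np.array(m["rvec"],float))[0]; t=np.array(m["tvec"],float).ravel()
    c=-R.T@t; d=R.T@np.array([(u-m["cx"])/m["fx"],(v-m["cy"])/m["fy"],1]); return c,d
def atz(m,u,v,z):
    c,d=ray(m,u,v); return (c+d*(z-c[2])/d[2]).round(4)
def proj(m,p):
    return cv2.projectPoints(np.array(p,float).reshape(-1,3),np.array(m["rvec"],float),np.array(m["tvec"],float),np.array([[m["fx"],0,m["cx"]],[0,m["fy"],m["cy"]],[0,0,1.]]),None)[0].reshape(-1,2).round(1)
E
python3 - <<'E'
from h import *
a=ctrl.camera("scene");b=ctrl.camera("top")
cv2.imwrite("pics/s0.png",a);cv2.imwrite("pics/t0.png",cv2.resize(b,(784,588)))
o=ctrl.get_obs();print({k:np.round(o[k],3) for k in o})
for n in("scene","top"):
    m=ctrl.camera_model(n);print(n,m,ray(m,280,210))
E
```

```text
{'time_s': np.float64(0.1), 'qpos': array([-1.179,  0.3  ,  1.522, -0.   ,  1.321, -0.067]), 'joint_vel': array([ 0.   , -0.002, -0.003, -0.001,  0.001,  0.001]), 'tau': array([ 1.0000e-03, -5.3264e+01, -3.5329e+01,  7.1000e-02,  2.4000e-02,
       -0.0000e+00]), 'ee_pos': array([ 0.243, -0.493,  0.179]), 'eef_rot': array([-3.141, -0.   ,  0.459]), 'force': array([-0.648,  0.036, -0.005]), 'moment': array([0.056, 0.015, 0.042]), 'grip_force': np.float64(0.0), 'grip_width': np.float64(0.094)}
scene {'fx': 393.9760719732312, 'fy': 393.9760719732312, 'cx': 283.8594297696017, 'cy': 201.84793855223776, 'rvec': array([ 1.77604849, -1.76558313,  0.68725728]), 'tvec': array([-0.00341761,  0.36608668,  1.2221613 ])} (array([-0.57527777, -0.02936724,  1.13837711]), array([ 0.67293333,  0.0303897 , -0.7394331 ]))
top {'fx': 420.32672769909055, 'fy': 420.32672769909055, 'cx': 285.6249965678169, 'cy': 205.5841412783077, 'rvec': array([ 2.15611056, -2.19650589,  0.09460848]), 'tvec': array([0.03349099, 0.44370761, 1.3404795 ])} (array([0.32546261, 0.02557006, 1.37415561]), array([ 0.07713481,  0.01333974, -0.99707659]))
```

View pics/s0.png

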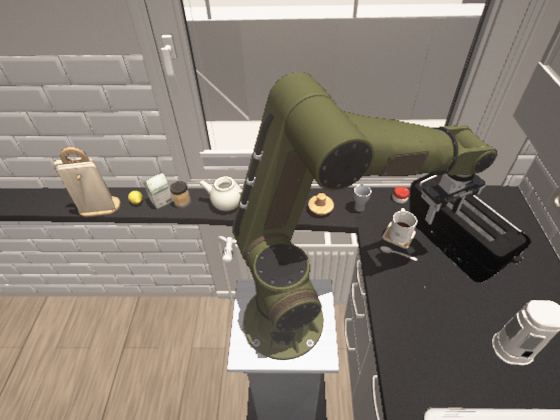

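View pics/t0.png

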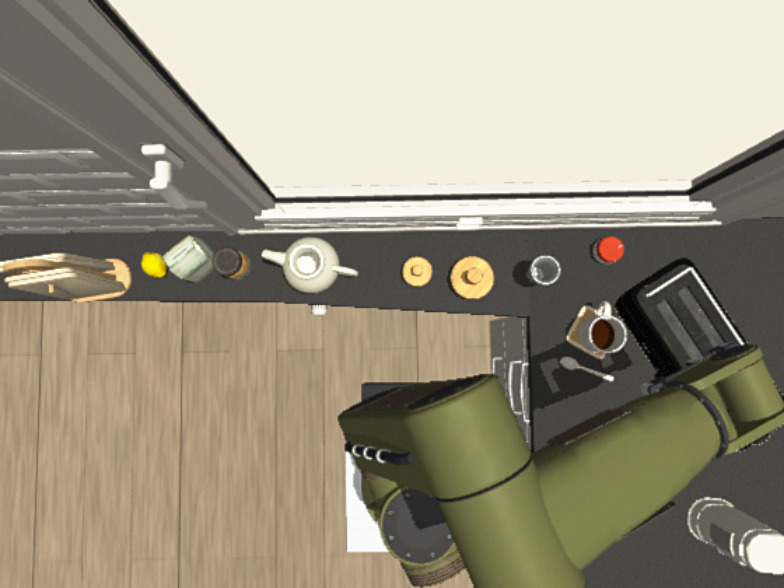

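Top picture (784 px wide): the teapot is at (310,263), with its spout left and handle right. There are two lid-like things, a smaller one at (417,270) and a larger one at (472,277); the smaller is meant. The grey cup at (544,270) is presumably the strainer. The timer is at (609,250) and the mug at (605,333). I'll confirm in one enlarged crop.

```bash
python3 - <<'E'
from h import *
b=ctrl.camera("top")
c=b[155:230,185:415]
cv2.imwrite("pics/t1.png",cv2.resize(c,None,fx=3.4,fy=3.4,interpolation=cv2.INTER_CUBIC))
m=ctrl.camera_model("top")
for n,u,v,z in [("pot",308,260,.112),("small",417,270,.05),("big",472,277,.05),("str",545,268,.096),("strbottom",543,272,0.0),("mug",605,335,.09),("timer",609,250,.04),("sillfront",417,307,0),("jar",232,262,.086)]:
    print(n,atz(m,u/1.4,v/1.4,z))
E
```

```text
pot [0.5002 0.2228 0.112 ]
small [ 0.4814 -0.0143  0.05  ]
big [ 0.4631 -0.1383  0.05  ]
str [ 0.4751 -0.2927  0.096 ]
strbottom [ 0.477  -0.3116  0.    ]
mug [ 0.3268 -0.4187  0.09  ]
timer [ 0.5204 -0.4547  0.04  ]
sillfront [ 0.4002 -0.0139  0.    ]
jar [0.5025 0.3946 0.086 ]
```

View pics/t1.png

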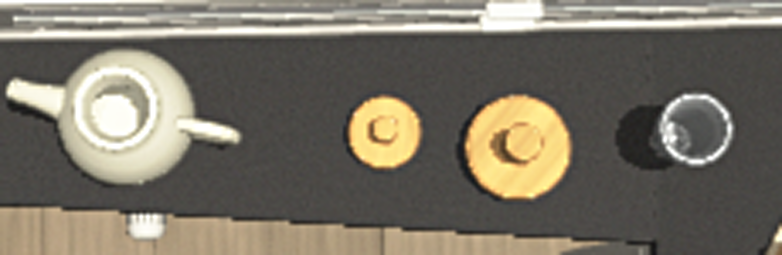

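The crop confirms the small lid: its flange is about 70 px at (384,132), or roughly 67 mm, against about 100 mm for the larger one. The strainer ring is at (696,129), about 62 mm across, which fits. The pot neck is at (117,108).

```bash
python3 - <<'E'
from h import *
m=ctrl.camera_model("top")
for n,u,v,z in [("pot",117,108,.112),("lidfl",384,132,.023),("knob",385,128.5,.053),("str",696,129,.096)]:
    print(n,atz(m,185+(u+.5)/3.4-.5,155+(v+.5)/3.4-.5,z))
w=ctrl.camera_model("wrist");print(w["fx"],ray(w,280,210))
E
```

```text
pot [0.4981 0.2257 0.112 ]
lidfl [ 0.4825 -0.0142  0.023 ]
knob [ 0.4823 -0.0143  0.053 ]
str [ 0.4715 -0.2928  0.096 ]
363.79895627518516 (array([ 0.31490249, -0.45796552,  0.38434661]), array([-0.2543309 , -0.11891443, -0.95982771]))
```

play_rows(
  commands=[
    [0.0245, -0.0065, -0.005, 0, 0, 0, -1],
    [0.0245, -0.0065, -0.005, 0, 0, 0, -1],
    [0.0245, -0.0065, -0.005, 0, 0, 0, -1],
    [0.0245, -0.0065, -0.005, 0, 0, 0, -1],
    [0.0245, -0.0065, -0.005, 0, 0, 0, -1],
    [0.0245, -0.0065, -0.005, 0, 0, 0, -1],
    [0.0245, -0.0065, -0.005, 0, 0, 0, -1],
    [0.0245, -0.0065, -0.005, 0, 0, 0, -1],
    [0.0245, -0.0065, -0.005, 0, 0, 0, -1],
    [0.0245, -0.0065, -0.005, 0, 0, 0, -1],
    [0.0245, -0.0065, -0.005, 0, 0, 0, -1],
    [0.0245, -0.0065, -0.005, 0, 0, 0, -1],
    [0, 0, 0, 0, 0, -7, -1],
    [0, 0, 0, 0, 0, -7, -1],
    [0, 0, 0, 0, 0, -7, -1],
    [0, 0, 0, 0, 0, -7, -1],
    [0, 0, 0, 0, 0, -7, -1],
    [0, 0, 0, 0, 0, -7, -1],
    [0, 0, 0, 0, 0, -7, -1],
    [0, 0, 0, 0, 0, -7, -1],
  ],
)

```text
time_s: 1.82
ee_pos: [0.4725, -0.2929, 0.239]
eef_rot: [-3.141, -0.0, 1.442]
force: [-0.1, -0.4, 0.4]
grip_width: 0.0934
grip_force: 0.0
```

play_rows(
  commands=[
    [0, 0, 0, 0, 0, -7, -1],
    [0, 0, 0, 0, 0, -7, -1],
    [0, 0, 0, 0, 0, -7, -1],
    [0, 0, 0, 0, 0, -7, -1],
    [0, 0, 0, 0, 0, -7, -1],
    [0, 0, 0, 0, 0, -7, -1],
    [0, 0, 0, 0, 0, -7, -1],
    [0, 0, 0, 0, 0, -7, -1],
    [0, 0, 0, 0, 0, -7, -1],
    [0, 0, 0, 0, 0, -7, -1],
    [0, 0, 0, 0, 0, -7, -1],
    [0, 0, 0, 0, 0, -7, -1],
    [0, 0, 0, 0, 0, -7, -1],
    [0, 0, 0, 0, 0, -6.7, -1],
    [0, 0, 0, 0, 0, 0, -1],
  ],
)

```text
time_s: 3.07
ee_pos: [0.4726, -0.2929, 0.239]
eef_rot: [3.141, -0.0, -3.136]
force: [-0.4, 0.4, -0.1]
grip_width: 0.0937
grip_force: 0.0
```

```bash
python3 - <<'E'
from h import *
o=ctrl.get_obs();m=ctrl.camera_model("wrist");a=ctrl.camera("wrist")
cv2.imwrite("pics/w1.png",a)
print(o["qpos"].round(3),o["ee_pos"],o["eef_rot"],o["time_s"],ray(m,280,210))
np.savez("w1.npz",**m)
E
```

```text
[-0.621  0.276  1.414  0.     1.453 -2.197] [ 0.47255348 -0.29290413  0.23898638] [ 3.14127713e+00 -3.92604839e-04 -3.13617536e+00] 3.0667 (array([ 0.39291407, -0.29356895,  0.44454606]), array([ 0.28032973, -0.00424264, -0.95994339]))
```

View pics/w1.png

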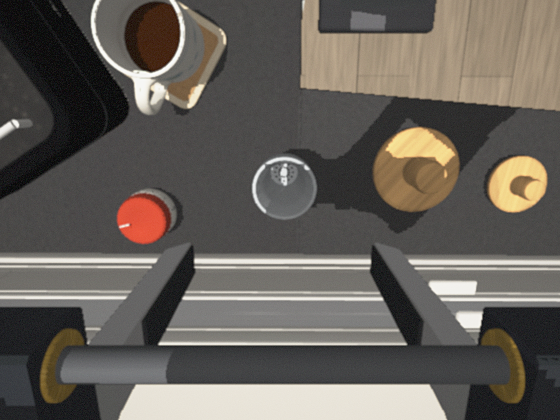

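The wrist view shows the strainer rim centred at (284.5,187.5), with the perforated floor inside. The small lid is at (517,184) and the larger one at (416,170).

```bash
python3 - <<'E'
from h import *
m=dict(np.load("w1.npz"))
print(atz(m,284.5,187.5,.096),atz(m,252,187,.096),atz(m,317,187,.096),atz(m,284,155,.096),atz(m,284,220,.096),atz(m,517,184,.023))
E
```

```text
[ 0.4717 -0.2908  0.096 ] [ 0.4714 -0.3227  0.096 ] [ 0.471  -0.2589  0.096 ] [ 0.4398 -0.2915  0.096 ] [ 0.5052 -0.291   0.096 ] [ 0.4821 -0.0152  0.023 ]
```

play_rows(
  commands=[
    [0.001, 0.0017, 0.017, 0, 0, 0, -1],
    [0, 0, 0.017, 0, 0, 0, -1],
    [0, 0, 0.017, 0, 0, 0, -1],
    [0, 0, 0.017, 0, 0, 0, -1],
    [0, 0, 0.017, 0, 0, 0, -1],
    [0, 0, 0.017, 0, 0, 0, -1],
    [0, 0, 0.017, 0, 0, 0, -1],
    [0, 0, 0.017, 0, 0, 0, -1],
    [0, 0, 0.017, 0, 0, 0, -1],
    [0, 0, 0.017, 0, 0, 0, -1],
    [0, 0, 0, 0, 0, 0, -1],
    [0, 0, 0, 0, 0, 0, 1],
    [0, 0, 0, 0, 0, 0, 1],
    [0, 0, 0, 0, 0, 0, 1],
    [0, 0, 0, 0, 0, 0, 1],
    [0, 0, 0, 0, 0, 0, 1],
    [0, 0, 0, 0, 0, 0, 1],
  ],
  force=20,
)

```text
time_s: 4.53
ee_pos: [0.4719, -0.2913, 0.0699]
eef_rot: [-3.141, 0.001, 3.141]
force: [-0.7, 6.0, 13.6]
grip_width: 0.0576
grip_force: 7.0
```

play_rows(
  commands=[
    [0, 0, 0, 0, 0, 0, 1],
    [0, 0, 0, 0, 0, 0, 1],
  ],
)

```text
time_s: 4.7
ee_pos: [0.4731, -0.2907, 0.0718]
eef_rot: [3.141, 0.004, 3.141]
force: [-1.1, 12.0, 30.4]
grip_width: 0.0443
grip_force: 15.4
```

```bash
python3 - <<'E'
from h import *
o=ctrl.get_obs();a=ctrl.camera("wrist");b=ctrl.camera("top")
c=np.hstack([a,cv2.resize(b[150:225,330:430],(560,420))]);cv2.imwrite("pics/w2.png",cv2.resize(c,(800,300)))
print(o["grip_width"],o["grip_force"],o["force"],o["moment"])
E
```

```text
0.04426205863788373 15.407196400265093 [-1.10944861 12.02066328 30.41019397] [3.31746443 0.02476689 0.05729898]
```

View pics/w2.png

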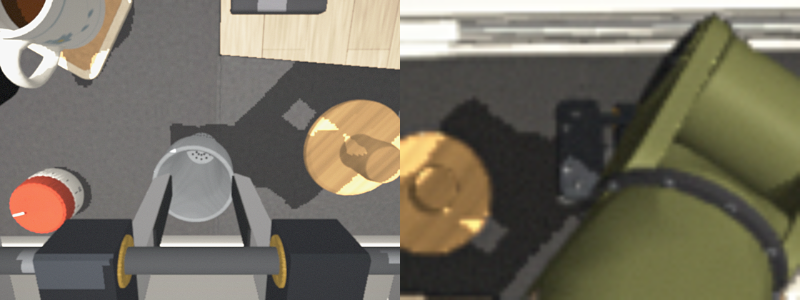

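```bash
python3 - <<'E'
from h import *
a=ctrl.camera("wrist")
cv2.imwrite("pics/w3.png",cv2.resize(a[170:330,170:390],(790,574),interpolation=cv2.INTER_CUBIC))
o=ctrl.get_obs();print(o["grip_width"],o["grip_force"],o["force"],o["ee_pos"])
E
```

```text
0.03209889358950147 23.233304540311508 [-1.68427859 14.44614207 44.53226581] [ 0.47418519 -0.2909506   0.07348459]
```

View pics/w3.png

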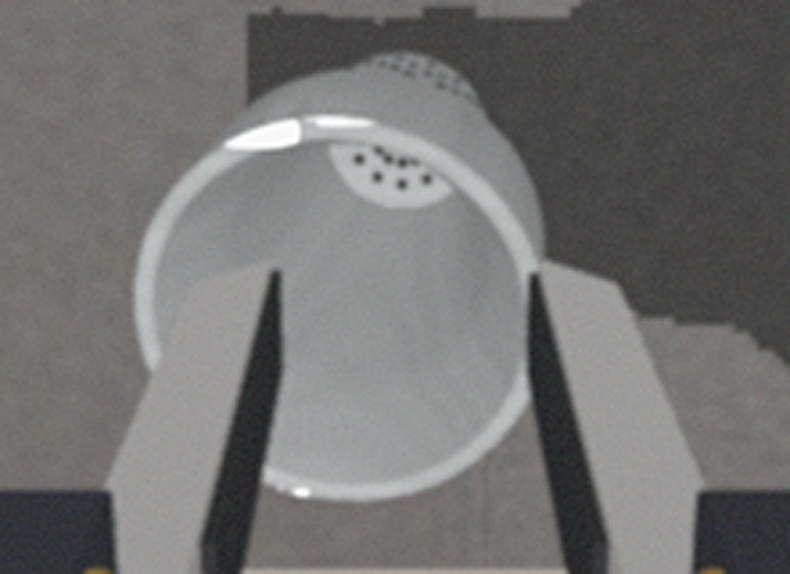

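The strainer has tilted: its top leans left (rim centre near crop (340,310), basket at (405,85)), and the left finger appears over or inside the rim. I'll ease open, lift clear and look.

play_rows(
  commands=[
    [0, 0, 0, 0, 0, 0, 0.1],
    [0, 0, 0, 0, 0, 0, -0.05],
    [0, 0, 0, 0, 0, 0, -0.05],
  ],
  force=5,
)

```text
time_s: 5.1
ee_pos: [0.4729, -0.2911, 0.0716]
eef_rot: [-3.141, 0.003, 3.141]
force: [-0.5, 6.4, 14.8]
grip_width: 0.0484
grip_force: 7.5
```

```bash
python3 - <<'E'
from h import *
o=ctrl.get_obs();a=ctrl.camera("wrist");b=ctrl.camera("top")
c=np.hstack([a[150:360,140:420],cv2.resize(b[155:225,335:428],(280,210))]);cv2.imwrite("pics/w4.png",cv2.resize(c,(800,300)))
print(o["grip_width"],o["grip_force"],o["force"],o["moment"],o["ee_pos"])
E
```

```text
0.048424298042782046 7.49845541693503 [-0.49877688  6.41012822 14.79391783] [ 1.70258918 -0.02836146 -0.02277498] [ 0.47294212 -0.29109143  0.0716121 ]
```

View pics/w4.png

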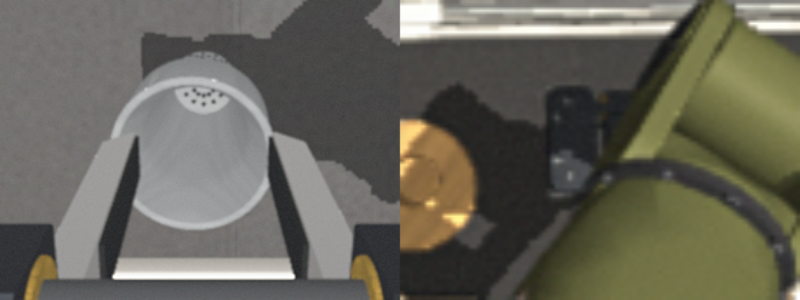

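```bash
python3 - <<'E'
from h import *
m=dict(np.load("w1.npz"));T=np.array([.47255,-.2929,.239])
for d in(0,.019,.04):
  for w in(.047,-.047):
    for dx in (-.008,.008): print(d,w,dx,proj(m,T+[dx,w,d]))
m=ctrl.camera_model("wrist");o=ctrl.get_obs();T=o["ee_pos"]
print("now")
for w in(.0242,-.0242):
  for dx in (-.008,.008): print(w,dx,proj(m,T+[dx,w,0]),(proj(m,T+[dx,w,0])-[140,150])*1.43)
E
```

```text
0 0.047 -0.008 [[361.2 229.2]]
0 0.047 0.008 [[359.5 254. ]]
0 -0.047 -0.008 [[203.8 228.2]]
0 -0.047 0.008 [[205.2 253. ]]
0.019 0.047 -0.008 [[368.5 240.7]]
0.019 0.047 0.008 [[366.4 267.5]]
0.019 -0.047 -0.008 [[196.6 239.6]]
0.019 -0.047 0.008 [[198.3 266.4]]
0.04 0.047 -0.008 [[378.2 256.1]]
0.04 0.047 0.008 [[375.7 285.5]]
0.04 -0.047 -0.008 [[187.  254.9]]
0.04 -0.047 0.008 [[189.  284.4]]
now
0.0242 -0.008 [[323.  228.7]] [[261.69  112.541]]
0.0242 0.008 [[322.2 253.5]] [[260.546 148.005]]
-0.0242 -0.008 [[242.  228.6]] [[145.86  112.398]]
-0.0242 0.008 [[242.8 253.4]] [[147.004 147.862]]
```

The finger ends image about 22 mm behind the reported TCP: the tips at (193,245) and (372,246) in the first wrist picture match 22–24 mm behind it. The contact agrees, since the tip rode on the rim at z ≈ 0.096 while ee_pos read 0.0735. So the fingers had caught only the rim. I'll lift off gently, open and look again.

play_rows(
  commands=[
    [0, 0, -0.003, 0, 0, 0, -0.1],
    [0, 0, -0.004, 0, 0, 0, -0.2],
    [0, 0, -0.006, 0, 0, 0, -0.3],
    [0, 0, -0.01, 0, 0, 0, -0.5],
    [0, 0, -0.02, 0, 0, 0, -1],
    [0, 0, -0.03, 0, 0, 0, -1],
    [0, 0, -0.04, 0, 0, 0, -1],
    [0, 0, -0.04, 0, 0, 0, -1],
    [0, 0, 0, 0, 0, 0, -1],
    [0, 0, 0, 0, 0, 0, -1],
  ],
)

```text
time_s: 6.03
ee_pos: [0.4722, -0.2918, 0.225]
eef_rot: [-3.139, 0.004, 3.141]
force: [0.2, 0.0, -1.1]
grip_width: 0.0937
grip_force: 0.0
```

```bash
python3 - <<'E'
from h import *
o=ctrl.get_obs();m=ctrl.camera_model("wrist");a=ctrl.camera("wrist")
cv2.imwrite("pics/w5.png",a);np.savez("w5.npz",**m)
print(o["grip_width"],o["force"],o["ee_pos"],o["eef_rot"])
E
```

```text
0.09373929275864597 [ 0.23765173  0.04174434 -1.10200166] [ 0.47221838 -0.29176996  0.2250139 ] [-3.13883673  0.00382196  3.14125742]
```

View pics/w5.png

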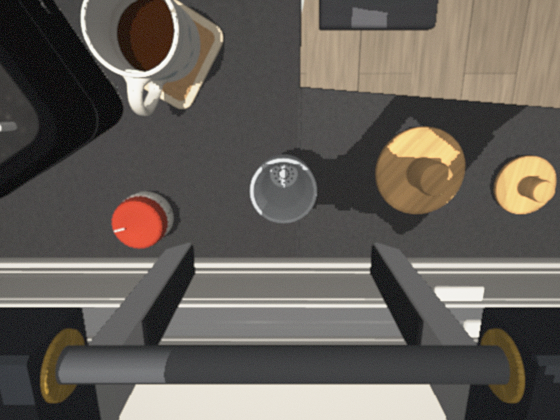

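Strainer upright again, rim centred at about (283,189).

```bash
python3 - <<'E'
from h import *
m=dict(np.load("w5.npz"));print(atz(m,283,189,.096),atz(m,525,185,.023),ctrl.get_obs()["ee_pos"])
E
```

```text
[ 0.4702 -0.2916  0.096 ] [ 0.4822 -0.0152  0.023 ] [ 0.47160037 -0.29133968  0.22290881]
```

play_rows(
  commands=[
    [0.001, 0, 0.017, 0, 0, 0, -1],
    [0, 0, 0.017, 0, 0, 0, -1],
    [0, 0, 0.017, 0, 0, 0, -1],
    [0, 0, 0.017, 0, 0, 0, -1],
    [0, 0, 0.017, 0, 0, 0, -1],
    [0, 0, 0.017, 0, 0, 0, -1],
    [0, 0, 0.017, 0, 0, 0, -1],
    [0, 0, 0.017, 0, 0, 0, -1],
    [0, 0, 0.017, 0, 0, 0, -1],
    [0, 0, 0.019, 0, 0, 0, -1],
    [0, 0, 0, 0, 0, 0, 0.2],
    [0, 0, 0, 0, 0, 0, 0.2],
    [0, 0, 0, 0, 0, 0, 0.2],
    [0, 0, 0, 0, 0, 0, 0.2],
    [0, 0, 0, 0, 0, 0, 0.2],
    [0, 0, 0, 0, 0, 0, 0.2],
  ],
  force=20,
)

```text
time_s: 7.42
ee_pos: [0.4709, -0.2915, 0.0511]
eef_rot: [-3.141, 0.001, 3.141]
force: [-0.7, 0.9, 3.4]
grip_width: 0.061
grip_force: 20.0
```

play_rows(
  commands=[
    [0, 0, 0, 0, 0, 0, 0.2],
    [0, 0, 0, 0, 0, 0, 0.2],
  ],
)

```text
time_s: 7.58
ee_pos: [0.471, -0.2915, 0.051]
eef_rot: [-3.141, 0.001, 3.141]
force: [0.3, 1.1, 6.2]
grip_width: 0.0615
grip_force: 20.0
```

play_rows(
  commands=[
    [0, 0, -0.01, 0, 0, 0, 0.2],
    [0, 0, -0.025, 0, 0, 0, 0.2],
    [0, 0, -0.025, 0, 0, 0, 0.2],
    [0, 0, -0.025, 0, 0, 0, 0.2],
    [0, 0.01, -0.025, 0, 0, 0, 0.2],
    [-0.002, 0.026, -0.025, 0, 0, 0, 0.2],
    [-0.002, 0.028, -0.025, 0, 0, 0, 0.2],
    [-0.002, 0.028, 0, 0, 0, 0, 0.2],
    [-0.002, 0.028, 0, 0, 0, 0, 0.2],
    [-0.002, 0.028, 0, 0, 0, 0, 0.2],
    [-0.002, 0.028, 0, 0, 0, 0, 0.2],
    [-0.002, 0.028, 0, 0, 0, 0, 0.2],
    [-0.002, 0.028, 0, 0, 0, 0, 0.2],
    [-0.002, 0.028, 0, 0, 0, 0, 0.2],
    [-0.002, 0.028, 0, 0, 0, 0, 0.2],
    [-0.002, 0.028, 0, 0, 0, 0, 0.2],
    [-0.002, 0.028, 0, 0, 0, 0, 0.2],
    [-0.002, 0.028, 0, 0, 0, 0, 0.2],
    [-0.001, 0.028, 0, 0, 0, 0, 0.2],
    [0, 0.01, 0, 0, 0, 0, 0.2],
  ],
  force=25,
)

```text
time_s: 9.25
ee_pos: [0.4973, 0.1214, 0.2106]
eef_rot: [3.141, -0.0, -3.14]
force: [0.2, -0.3, -1.7]
grip_width: 0.0609
grip_force: 25.0
```

play_rows(
  commands=[
    [0, 0, 0, 0, 0, 0, 0.2],
    [0, 0, 0, 0, 0, 0, 0.2],
    [0, 0, 0, 0, 0, 0, 0.2],
  ],
)

```text
time_s: 9.5
ee_pos: [0.4977, 0.1177, 0.2104]
eef_rot: [-3.141, -0.0, 3.141]
force: [0.6, 0.0, -1.7]
grip_width: 0.0608
grip_force: 25.0
```

```bash
python3 - <<'E'
from h import *
o=ctrl.get_obs();m=ctrl.camera_model("wrist");a=ctrl.camera("wrist")
cv2.imwrite("pics/w6.png",a);np.savez("w6.npz",**m)
print(o["grip_width"],o["force"],o["ee_pos"],o["eef_rot"])
E
```

```text
0.06082688047502423 [ 0.59715931  0.01315034 -1.71560065] [0.4976867  0.11765962 0.21040218] [-3.14130925e+00 -4.91738170e-05  3.14065154e+00]
```

View pics/w6.png

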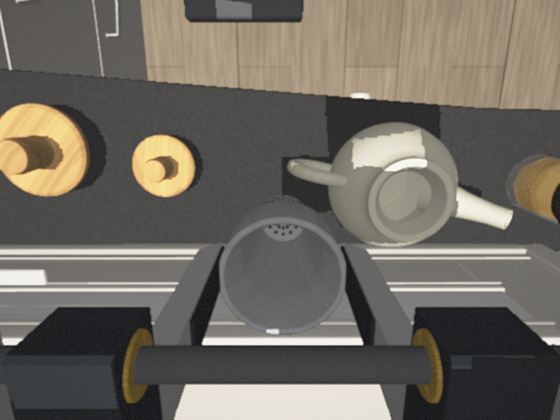

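The pot neck's outer rim runs from x 369 to 456 and y about 160 to 240, centre (412,200). The strainer hangs straight in the grip with its rim centred on x = 283. The lid flange is at (163,166).

```bash
python3 - <<'E'
from h import *
m=dict(np.load("w6.npz"))
for p in[(412.5,200),(369,200),(456,200),(412,160),(412,240)]: print(p,atz(m,*p,.112))
print("lid",atz(m,163.5,166,.023),"strainer rim",atz(m,283,268,.21-.051+.096))
t=ctrl.camera_model("top")
# overlay check of neck circles on enlarged wrist crop
a=cv2.imread("pics/w6.png")
th=np.linspace(0,2*np.pi,60)
def score(x,y,r):
    P=proj(m,np.c_[x+r*np.cos(th),y+r*np.sin(th),np.full(60,.112)]);return P
g=cv2.cvtColor(a,cv2.COLOR_BGR2GRAY).astype(np.float32);g=cv2.GaussianBlur(g,(0,0),1)
def samp(P):return cv2.remap(g,P[:,0].astype(np.float32)[None],P[:,1].astype(np.float32)[None],cv2.INTER_LINEAR)[0]
res=[]
for x in np.arange(.488,.509,.001):
  for y in np.arange(.214,.236,.001):
    d=samp(score(x,y,.0325))-samp(score(x,y,.0295)); res.append((np.median(d),round(x,4),round(y,4)))
res.sort(reverse=True);print(res[:8])
E
```

```text
(412.5, 200) [0.4978 0.23   0.112 ]
(369, 200) [0.4978 0.1925 0.112 ]
(456, 200) [0.4978 0.2675 0.112 ]
(412, 160) [0.4632 0.2262 0.112 ]
(412, 240) [0.5346 0.2332 0.112 ]
lid [ 0.483  -0.0117  0.023 ] strainer rim [0.4942 0.118  0.255 ]
[(np.float32(20.644104), np.float64(0.498), np.float64(0.228)), (np.float32(19.940659), np.float64(0.499), np.float64(0.228)), (np.float32(18.81343), np.float64(0.498), np.float64(0.229)), (np.float32(18.715027), np.float64(0.5), np.float64(0.228)), (np.float32(18.659035), np.float64(0.497), np.float64(0.228)), (np.float32(18.615784), np.float64(0.499), np.float64(0.229)), (np.float32(17.492126), np.float64(0.497), np.float64(0.229)), (np.float32(16.983383), np.float64(0.5), np.float64(0.229))]
```

play_rows(
  commands=[
    [0, 0.022, 0, 0, 0, 0, 0.2],
    [0, 0.022, 0, 0, 0, 0, 0.2],
    [0, 0.022, 0, 0, 0, 0, 0.2],
    [0, 0.022, 0, 0, 0, 0, 0.2],
    [0, 0.022, 0, 0, 0, 0, 0.2],
    [0, 0, 0, 0, 0, 0, 0.2],
    [0, 0, 0, 0, 0, 0, 0.2],
    [0, 0, 0, 0, 0, 0, 0.2],
    [0, 0, 0.01, 0, 0, 0, 0.2],
    [0, 0, 0.01, 0, 0, 0, 0.2],
    [0, 0, 0.01, 0, 0, 0, 0.2],
    [0, 0, 0.01, 0, 0, 0, 0.2],
    [0, 0, 0.01, 0, 0, 0, 0.2],
    [0, 0, 0.01, 0, 0, 0, 0.2],
    [0, 0, 0.01, 0, 0, 0, 0.2],
    [0, 0, 0.01, 0, 0, 0, 0.2],
    [0, 0, 0.01, 0, 0, 0, 0.2],
    [0, 0, 0, 0, 0, 0, 0.2],
    [0, 0, 0, 0, 0, 0, 0.2],
  ],
)

```text
time_s: 11.13
ee_pos: [0.4976, 0.2287, 0.1198]
eef_rot: [-3.141, -0.001, 3.141]
force: [0.8, -0.1, -1.1]
grip_width: 0.061
grip_force: 25.0
```

play_rows(
  commands=[
    [0, 0, 0.002, 0, 0, 0, 0.2],
    [0, 0, 0.002, 0, 0, 0, 0.2],
    [0, 0, 0.002, 0, 0, 0, 0.2],
    [0, 0, 0.002, 0, 0, 0, 0.2],
    [0, 0, 0.002, 0, 0, 0, 0.2],
    [0, 0, 0, 0, 0, 0, 0.2],
  ],
)

```text
time_s: 11.63
ee_pos: [0.4976, 0.2287, 0.1099]
eef_rot: [-3.141, -0.0, 3.141]
force: [1.1, 0.2, -1.2]
grip_width: 0.061
grip_force: 25.0
```

play_rows(
  commands=[
    [0, 0, 0.0015, 0, 0, 0, 0.2],
    [0, 0, 0.0015, 0, 0, 0, 0.2],
    [0, 0, 0.0015, 0, 0, 0, 0.2],
    [0, 0, 0.0015, 0, 0, 0, 0.2],
    [0, 0, 0, 0, 0, 0, 0.2],
  ],
)

```text
time_s: 12.05
ee_pos: [0.4976, 0.2287, 0.1039]
eef_rot: [-3.141, -0.0, 3.141]
force: [-0.5, -0.1, -2.0]
grip_width: 0.0607
grip_force: 25.0
```

play_rows(
  commands=[
    [0, 0, 0.001, 0, 0, 0, 0.2],
    [0, 0, 0.001, 0, 0, 0, 0.2],
    [0, 0, 0, 0, 0, 0, 0.2],
  ],
)

```text
time_s: 12.3
ee_pos: [0.4977, 0.2287, 0.1021]
eef_rot: [-3.142, -0.0, 3.141]
force: [-0.7, 0.2, -1.9]
grip_width: 0.0612
grip_force: 25.0
```

play_rows(
  commands=[
    [0, 0, 0.001, 0, 0, 0, 0.2],
    [0, 0, 0.001, 0, 0, 0, 0.2],
    [0, 0, 0, 0, 0, 0, 0.2],
  ],
)

```text
time_s: 12.55
ee_pos: [0.4976, 0.2287, 0.1001]
eef_rot: [3.142, -0.0, 3.141]
force: [-0.7, 0.1, -1.5]
grip_width: 0.0608
grip_force: 25.0
```

play_rows(
  commands=[
    [0, 0, 0.001, 0, 0, 0, 0.2],
    [0, 0, 0, 0, 0, 0, 0.2],
  ],
)

```text
time_s: 12.72
ee_pos: [0.4976, 0.2288, 0.0993]
eef_rot: [3.141, -0.0, 3.141]
force: [-2.6, 0.7, 1.2]
grip_width: 0.0611
grip_force: 25.0
```

play_rows(
  commands=[
    [0, 0, 0.0005, 0, 0, 0, 0.2],
    [0, 0, 0.0005, 0, 0, 0, 0.2],
    [0, 0, 0, 0, 0, 0, 0.2],
  ],
)

```text
time_s: 12.97
ee_pos: [0.4979, 0.2289, 0.0991]
eef_rot: [3.141, 0.001, 3.141]
force: [-4.4, -0.5, 8.6]
grip_width: 0.0609
grip_force: 25.0
```

play_rows(
  commands=[
    [0.0007, 0, 0, 0, 0, 0, 0.2],
    [0, 0, 0.0003, 0, 0, 0, 0.2],
    [0, 0, 0, 0, 0, 0, 0.2],
  ],
  force=15,
)

```text
time_s: 13.22
ee_pos: [0.4974, 0.2289, 0.0989]
eef_rot: [3.141, 0.001, 3.141]
force: [-3.9, -1.0, 8.8]
grip_width: 0.0614
grip_force: 15.0
```

play_rows(
  commands=[
    [0, 0, 0, 0, 0, 0, -0.35],
    [0, 0, 0, 0, 0, 0, -0.4],
    [0, 0, 0, 0, 0, 0, -0.6],
    [0, 0, 0, 0, 0, 0, -1],
    [0, 0, 0, 0, 0, 0, -1],
    [0, 0, 0, 0, 0, 0, -1],
  ],
)

```text
time_s: 13.72
ee_pos: [0.497, 0.2287, 0.0979]
eef_rot: [-3.142, -0.0, 3.141]
force: [0.3, -0.7, -0.4]
grip_width: 0.0891
grip_force: 0.0
```

play_rows(
  commands=[
    [0, 0, -0.01, 0, 0, 0, -1],
    [0, 0, -0.02, 0, 0, 0, -1],
    [0, 0, -0.03, 0, 0, 0, -1],
    [0, 0, -0.03, 0, 0, 0, -1],
    [0, 0, -0.03, 0, 0, 0, -1],
    [0, 0, -0.02, 0, 0, 0, -1],
    [0, 0, 0, 0, 0, 0, -1],
    [0, 0, 0, 0, 0, 0, -1],
    [0, 0, 0, 0, 0, 0, -1],
  ],
)

```text
time_s: 14.47
ee_pos: [0.4967, 0.2286, 0.2374]
eef_rot: [-3.141, -0.001, 3.141]
force: [0.4, -1.0, -0.4]
grip_width: 0.0938
grip_force: 0.0
```

```bash
python3 - <<'E'
from h import *
o=ctrl.get_obs();m=ctrl.camera_model("wrist");a=ctrl.camera("wrist")
cv2.imwrite("pics/w7.png",a);np.savez("w7.npz",**m)
print(o["grip_width"],o["force"],o["ee_pos"],o["eef_rot"])
g=cv2.GaussianBlur(cv2.cvtColor(a,cv2.COLOR_BGR2GRAY).astype(np.float32),(0,0),.8)
th=np.linspace(0,2*np.pi,90)
def s(x,y,r,z):
    P=proj(m,np.c_[x+r*np.cos(th),y+r*np.sin(th),np.full(90,z)]).astype(np.float32);return cv2.remap(g,P[:,0][None],P[:,1][None],cv2.INTER_LINEAR)[0]
res=[]
for z in(.140,.144,.148):
 for x in np.arange(.486,.509,.001):
  for y in np.arange(.216,.24,.001):
    d=s(x,y,.0298,z)-s(x,y,.0270,z); res.append((round(float(np.median(d)),1),z,round(x,4),round(y,4)))
res.sort(reverse=True);print(res[:8])
print(proj(m,[[.497,.2287,.144]]))
E
```

```text
0.0937881468776862 [ 0.42949026 -1.0364665  -0.35714187] [0.49671227 0.22859459 0.23735338] [-3.14122117e+00 -9.14223923e-04  3.14137936e+00]
[(30.8, 0.148, np.float64(0.499), np.float64(0.229)), (30.8, 0.148, np.float64(0.499), np.float64(0.228)), (30.5, 0.148, np.float64(0.498), np.float64(0.228)), (28.9, 0.144, np.float64(0.5), np.float64(0.227)), (28.8, 0.148, np.float64(0.498), np.float64(0.227)), (28.5, 0.144, np.float64(0.499), np.float64(0.228)), (28.3, 0.148, np.float64(0.49), np.float64(0.229)), (28.0, 0.148, np.float64(0.491), np.float64(0.229))]
[[282.6 201.8]]
```

play_rows(
  commands=[
    [0.0014, -0.0243, 0, 0, 0, 0, -1],
    [0.0014, -0.0243, 0, 0, 0, 0, -1],
    [0.0014, -0.0243, 0, 0, 0, 0, -1],
    [0.0014, -0.0243, 0, 0, 0, 0, -1],
    [0.0014, -0.0243, 0, 0, 0, 0, -1],
    [0.0014, -0.0243, 0, 0, 0, 0, -1],
    [0.0014, -0.0243, 0, 0, 0, 0, -1],
    [0.0014, -0.0243, 0, 0, 0, 0, -1],
    [0.0014, -0.0243, 0, 0, 0, 0, -1],
    [0.0014, -0.0243, 0, 0, 0, 0, -1],
    [0, 0, 0.03, 0, 0, 0, -1],
    [0, 0, 0.03, 0, 0, 0, -1],
    [0, 0, 0, 0, 0, 0, -1],
    [0, 0, 0, 0, 0, 0, -1],
    [0, 0, 0, 0, 0, 0, -1],
  ],
)

```text
time_s: 15.77
ee_pos: [0.4834, -0.0141, 0.1792]
eef_rot: [-3.142, 0.001, -3.141]
force: [0.0, -0.5, 0.2]
grip_width: 0.0939
grip_force: 0.0
```

```bash
python3 - <<'E'
from h import *
o=ctrl.get_obs();m=ctrl.camera_model("wrist");a=ctrl.camera("wrist")
cv2.imwrite("pics/w8.png",a);np.savez("w8.npz",**m)
print(o["force"],o["ee_pos"],o["eef_rot"])
hsv=cv2.cvtColor(a,cv2.COLOR_BGR2HSV)
k=((hsv[...,1]>90)&(hsv[...,0]>8)&(hsv[...,0]<30)&(hsv[...,2]>60)).astype(np.uint8)
n,l,s,c=cv2.connectedComponentsWithStats(k)
for i in range(1,n):
    if s[i,4]>800:
        x,y,w,h=s[i,:4];print(s[i],c[i].round(1),atz(m,x+w/2-.5,y+h/2-.5,.023),"width",atz(m,x+w,y+h/2,.023)[1]-atz(m,x,y+h/2,.023)[1], atz(m,*c[i],.023))
E
```

```text
[ 0.03502421 -0.50451517  0.21888799] [ 0.48340895 -0.01413772  0.17915508] [-3.14154697e+00  7.21738268e-04 -3.14149815e+00]
[ 106  118  101   99 7917] [155.9 167.2] [ 0.4649 -0.1408  0.023 ] width 0.1013 [ 0.465  -0.1409  0.023 ]
[ 250  151   68   67 3503] [283.4 183.6] [ 0.4821 -0.013   0.023 ] width 0.069 [ 0.4817 -0.0131  0.023 ]
[  40  328   44   75 1535] [ 56.8 366. ] [ 0.7005 -0.2744  0.023 ] width 0.0519 [ 0.7019 -0.2802  0.023 ]
[ 481  329   45   74 1533] [507.6 365.9] [0.7003 0.2463 0.023 ] width 0.05310000000000001 [0.7009 0.2519 0.023 ]
```

play_rows(
  commands=[
    [0.0014, 0.001, 0.0165, 0, 0, 0, -1],
    [0, 0, 0.0165, 0, 0, 0, -1],
    [0, 0, 0.0165, 0, 0, 0, -1],
    [0, 0, 0.0165, 0, 0, 0, -1],
    [0, 0, 0.0165, 0, 0, 0, -1],
    [0, 0, 0.0165, 0, 0, 0, -1],
    [0, 0, 0.0165, 0, 0, 0, -1],
    [0, 0, 0.0165, 0, 0, 0, -1],
    [0, 0, 0.0165, 0, 0, 0, -1],
    [0, 0, 0.0165, 0, 0, 0, -1],
    [0, 0, 0.006, 0, 0, 0, -1],
    [0, 0, 0, 0, 0, 0, -1],
  ],
)

```text
time_s: 16.82
ee_pos: [0.4817, -0.0131, 0.0068]
eef_rot: [3.142, -0.001, -3.142]
force: [1.0, 0.6, -0.7]
grip_width: 0.0943
grip_force: 0.0
```

play_rows(
  commands=[
    [0, 0, 0, 0, 0, 0, 0.2],
    [0, 0, 0, 0, 0, 0, 0.2],
    [0, 0, 0, 0, 0, 0, 0.6],
    [0, 0, 0, 0, 0, 0, 0.8],
    [0, 0, 0, 0, 0, 0, 0.8],
    [0, 0, 0, 0, 0, 0, 0.8],
    [0, 0, 0, 0, 0, 0, 0.8],
    [0, 0, 0, 0, 0, 0, 0.8],
    [0, 0, 0, 0, 0, 0, 0.8],
  ],
  force=15,
)

```text
time_s: 17.57
ee_pos: [0.4816, -0.0133, 0.007]
eef_rot: [3.142, -0.0, 3.141]
force: [0.2, 0.6, 0.3]
grip_width: 0.0372
grip_force: 0.0
```

play_rows(
  commands=[
    [0, 0, 0, 0, 0, 0, 0.8],
    [0, 0, 0, 0, 0, 0, 0.8],
    [0, 0, 0, 0, 0, 0, 0.8],
    [0, 0, 0, 0, 0, 0, 0.8],
  ],
  force=20,
)

```text
time_s: 17.9
ee_pos: [0.4816, -0.0133, 0.0069]
eef_rot: [3.142, -0.0, 3.141]
force: [0.1, -0.8, -0.3]
grip_width: 0.0241
grip_force: 20.0
```

play_rows(
  commands=[
    [0, 0, -0.01, 0, 0, 0, 0.8],
    [0, 0, -0.025, 0, 0, 0, 0.8],
    [0, 0, -0.025, 0, 0, 0, 0.8],
    [0, 0, -0.03, 0, 0, 0, 0.8],
    [0, 0, -0.03, 0, 0, 0, 0.8],
    [0, 0, -0.03, 0, 0, 0, 0.8],
    [0, 0, -0.03, 0, 0, 0, 0.8],
    [-0.0016, 0.0242, 0, 0, 0, 0, 0.8],
    [-0.0016, 0.0242, 0, 0, 0, 0, 0.8],
    [-0.0016, 0.0242, 0, 0, 0, 0, 0.8],
    [-0.0016, 0.0242, 0, 0, 0, 0, 0.8],
    [-0.0016, 0.0242, 0, 0, 0, 0, 0.8],
    [-0.0016, 0.0242, 0, 0, 0, 0, 0.8],
    [-0.0016, 0.0242, 0, 0, 0, 0, 0.8],
    [-0.0016, 0.0242, 0, 0, 0, 0, 0.8],
    [-0.0016, 0.0242, 0, 0, 0, 0, 0.8],
    [-0.0016, 0.0242, 0, 0, 0, 0, 0.8],
    [0, 0, 0, 0, 0, 0, 0.8],
    [0, 0, 0, 0, 0, 0, 0.8],
    [0, 0, 0, 0, 0, 0, 0.8],
  ],
)

```text
time_s: 19.57
ee_pos: [0.4975, 0.2283, 0.1873]
eef_rot: [-3.141, -0.0, 3.141]
force: [0.6, -0.0, -1.4]
grip_width: 0.0241
grip_force: 20.0
```

play_rows(
  commands=[
    [0, 0, 0.008, 0, 0, 0, 0.8],
    [0, 0, 0.008, 0, 0, 0, 0.8],
    [0, 0, 0.008, 0, 0, 0, 0.8],
    [0, 0, 0.006, 0, 0, 0, 0.8],
    [0, 0, 0.004, 0, 0, 0, 0.8],
    [0, 0, 0, 0, 0, 0, 0.8],
    [0, 0, 0, 0, 0, 0, 0.8],
  ],
)

```text
time_s: 20.15
ee_pos: [0.4976, 0.2287, 0.1528]
eef_rot: [-3.142, -0.0, 3.141]
force: [0.7, 0.8, -1.3]
grip_width: 0.024
grip_force: 20.0
```

play_rows(
  commands=[
    [0, 0, 0.0015, 0, 0, 0, 0.8],
    [0, 0, 0.0015, 0, 0, 0, 0.8],
    [0, 0, 0.0015, 0, 0, 0, 0.8],
    [0, 0, 0.0015, 0, 0, 0, 0.8],
    [0, 0, 0.0015, 0, 0, 0, 0.8],
    [0, 0, 0.0015, 0, 0, 0, 0.8],
    [0, 0, 0, 0, 0, 0, 0.8],
  ],
)

```text
time_s: 20.73
ee_pos: [0.4975, 0.2287, 0.1436]
eef_rot: [-3.141, -0.0, 3.141]
force: [0.2, -0.1, -1.6]
grip_width: 0.024
grip_force: 20.0
```

play_rows(
  commands=[
    [0, 0, 0.001, 0, 0, 0, 0.8],
    [0, 0, 0.001, 0, 0, 0, 0.8],
    [0, 0, 0.001, 0, 0, 0, 0.8],
    [0, 0, 0.001, 0, 0, 0, 0.8],
    [0, 0, 0, 0, 0, 0, 0.8],
  ],
)

```text
time_s: 21.15
ee_pos: [0.4976, 0.2287, 0.1397]
eef_rot: [-3.141, -0.0, 3.141]
force: [0.0, 0.6, -1.0]
grip_width: 0.0237
grip_force: 20.0
```

play_rows(
  commands=[
    [0, 0, 0.001, 0, 0, 0, 0.8],
    [0, 0, 0.001, 0, 0, 0, 0.8],
    [0, 0, 0.001, 0, 0, 0, 0.8],
    [0, 0, 0, 0, 0, 0, 0.8],
  ],
)

```text
time_s: 21.48
ee_pos: [0.4975, 0.2287, 0.1367]
eef_rot: [-3.142, -0.0, 3.141]
force: [0.2, -0.4, -1.2]
grip_width: 0.0237
grip_force: 20.0
```

play_rows(
  commands=[
    [0, 0, 0.001, 0, 0, 0, 0.8],
    [0, 0, 0.0005, 0, 0, 0, 0.8],
    [0, 0, 0, 0, 0, 0, 0.8],
  ],
)

```text
time_s: 21.73
ee_pos: [0.4976, 0.2287, 0.1353]
eef_rot: [-3.142, -0.0, 3.141]
force: [-0.3, 0.3, -0.7]
grip_width: 0.024
grip_force: 20.0
```

play_rows(
  commands=[
    [0, 0, 0.0005, 0, 0, 0, 0.8],
    [0, 0, 0.0005, 0, 0, 0, 0.8],
    [0, 0, 0, 0, 0, 0, 0.8],
    [0, 0, 0, 0, 0, 0, 0.8],
  ],
)

```text
time_s: 22.07
ee_pos: [0.4978, 0.2288, 0.1347]
eef_rot: [3.141, 0.001, 3.141]
force: [-0.3, -0.4, 1.9]
grip_width: 0.0238
grip_force: 20.0
```

play_rows(
  commands=[
    [0, 0, 0.0005, 0, 0, 0, 0.8],
    [0, 0, 0.0005, 0, 0, 0, 0.8],
    [0, 0, 0, 0, 0, 0, 0.8],
    [0, 0, 0, 0, 0, 0, 0.8],
  ],
)

```text
time_s: 22.4
ee_pos: [0.498, 0.2289, 0.1346]
eef_rot: [3.141, 0.002, 3.141]
force: [-3.2, -0.7, 10.8]
grip_width: 0.0239
grip_force: 20.0
```

Firm contact at the expected home height (0.1346 against 0.135). I'll ease off, release and lift.

play_rows(
  commands=[
    [0.0003, 0, -0.0005, 0, 0, 0, 0.8],
    [0, 0, 0, 0, 0, 0, 0.8],
    [0, 0, 0, 0, 0, 0, 0.4],
    [0, 0, 0, 0, 0, 0, 0.2],
    [0, 0, 0, 0, 0, 0, 0],
    [0, 0, 0, 0, 0, 0, -0.4],
    [0, 0, 0, 0, 0, 0, -0.4],
    [0, 0, -0.01, 0, 0, 0, -0.4],
    [0, 0, -0.02, 0, 0, 0, -0.4],
    [0, 0, -0.03, 0, 0, 0, -0.4],
    [0, 0, -0.03, 0, 0, 0, -0.4],
    [0, -0.03, -0.02, 0, 0, 0, -0.4],
    [0, -0.03, 0, 0, 0, 0, -0.4],
    [0, -0.03, 0, 0, 0, 0, -0.4],
    [0, -0.03, 0, 0, 0, 0, -0.4],
    [0, 0, 0, 0, 0, 0, -0.4],
    [0, 0, 0, 0, 0, 0, -0.4],
  ],
)

```text
time_s: 23.82
ee_pos: [0.4974, 0.1077, 0.2448]
eef_rot: [3.141, 0.001, 3.139]
force: [0.4, 1.0, 0.2]
grip_width: 0.0659
grip_force: 0.0
```

```bash
python3 - <<'E'
from h import *
o=ctrl.get_obs();a=ctrl.camera("wrist");s=ctrl.camera("scene")
print(o["force"],o["ee_pos"],o["time_s"])
c=np.hstack([a,cv2.resize(s[150:240,140:260],(560,420),interpolation=cv2.INTER_CUBIC)])
cv2.imwrite("pics/w9.png",cv2.resize(c,(800,300)))
E
```

```text
[0.36399842 1.04118414 0.20338529] [0.49743451 0.10773775 0.24484369] 23.8167
```

View pics/w9.png

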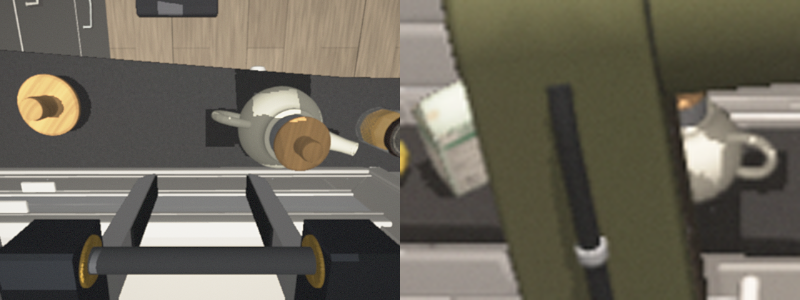

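The left half shows the lid on the strainer in the pot, at (300,143), straight, with the pot unmoved and the gripper clear of everything.

```bash
python3 -c "
from station import ctrl
print(ctrl.hand_in())"
```

```text
the job is handed in; nothing more can be done
None
```

The teapot is assembled and handed in at about 24 s: strainer and lid each met firm contact at their expected home heights. My first grasp caught only the strainer's rim and tilted it (about 45 N at the wrist, through the fingertips), but it stood upright again and I regripped it properly.

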